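# Tip up the calibration slide and lay it in the measuring bed

### The job

The thin steel calibration slide lies flush in its grey storage cradle, where its edges cannot be gripped. Press down on the end that sticks out past the cradle's side walls until the rocker under the slide is fully tipped and the other end stands up, then take the slide by the raised end and lay it flat in the white measuring bed, between the two rails and with its end close up to the stop, and let go. Do not drop the slide on the table, and leave the other things standing where they are.

Things in the scene. Friction and masses are not known exactly. Their poses are not given: they have to be found in the camera images.
- slide: Flat steel slide, 76 (x) x 26 (y) x 3 (z) mm, about 40 g, with a 14 mm round glass window in the middle of its top. Origin: centre of its underside; x along its length, z out of the window. At the start it lies on the rocker in the cradle, axes parallel to the cradle's, with 1.5 mm play at the sides. Its -x end is the one to press, its +x end the one that rises.
- cradle: Grey plastic cradle, fixed; base 100 (x) x 62 (y) x 8 mm. Origin: centre of underside; x along the slide, roughly away from the robot. Side walls (x -14 to +46 mm, 6 mm thick, 41 mm over all) and an end wall (x 40 to 46) reach up to z = 38 mm, flush with the slide's top. From x = -38 to -14 mm the slide lies in a flush aluminium pocket of the rocker, 37 mm wide, open below.
- rocker (a joint): Tilt (rad) of the rocker under the slide: 0 level (start), 0.6 fully tipped (stop). Pin along the cradle's y axis at x = -6, z = 33 mm in its frame. Pressing the slide's -x end down lifts its +x end. Stiff hinge (0.04 N m, 2 to 4 N at the slide's end); it stays where it is left, with the slide. Its tongue under the slide is 18 mm wide and ends 14 mm short of the +x end: the sides are free there.
- cradle_seat (a point): Point fixed in the cradle where the middle of the slide's underside lies at the start (35 mm above the table).
- bed: White measuring bed, fixed; base 82 x 62 x 8 mm. Origin: on the table under the place for the slide's middle; x along the place, roughly away from the robot. Flat top at z = 30 mm, x -44 to +10 mm, 44 mm wide. Two dark rails 3 mm high, 31 mm apart inside, x -40 to +10 mm; a stop 6 mm high at the -x end, inner face at x = -39 mm. The +x end is open.
- bed_seat (a point): On the bed's top, 30 mm above the table, where the middle of the slide's underside shall lie; axes as the bed's. The last 28 mm of a slide lying here overhang the top at the +x end, 22 mm above the base (which ends at x = 29 mm), with room for fingers on both sides.
- small_vial: Bystander: small glass vial with a grey screw cap, 22 mm across, 51 mm tall, standing. Origin: centre of its underside.
- clear_lid: Bystander: clear plastic round dish lid, 94 mm across, 9 mm high. Origin: centre of its underside.
- bottle: Bystander: reagent bottle with a black cap, 49 mm across, 94 mm tall, standing. Origin: centre of its underside.
- big_tube: Bystander: large tube with a blue cap, 34 mm across, 110 mm tall, standing. Origin: centre of its underside.
There are look-alikes about, which are no part of the job. Leave any purple look-alike of the slide alone. What is shaped like the bed but green is not meant.

How it is judged:
By the outcome, as a careful person would: the job done as asked, in the order asked, and still so for the second after the job is handed in, with the robot touching nothing.
It also fails if it takes over 54 s, if anything falls off the work surface, if the arm or the gripper's body presses on something with over 40 N, if the wrist force passes 120 N, or if a joint passes its speed limit or range.

### The arm

A 6-joint arm with a two-finger parallel gripper is mounted at the origin on a cart in front of the work surface, level with it; the furniture and walls round the work are solid. World frame = base frame: x ahead of the robot, y to its left, z up, the work surface at z = 0. Lengths are in m, angles in degrees, forces in N, time in s.
With the tool pointing down it reaches from about 0.4 to 0.825 m from the base axis. Payload 7 kg.
Tool frame: the origin (TCP) lies midway between the tips of the shut fingers; the grasp point (between the pads) lies r.tcp_to_grasp behind it (r.tcp_to_grasp is the distance from the TCP to the grasp point, in m); x points along the fingers, y is the direction in which the jaws open and shut, and the axes are right-handed (so a half turn about x gives the same grasp; the last joint's range is limited). The gripper opens to 88 mm and grips with 3 to 60 N. Pads are 19 mm wide; open, the fingers measure 130 mm over their backs; the gripper's body (78 mm by 193 mm) begins 47 mm behind the grasp point.
Start: joints at [86.58, 20.546, 0.682, 0, -70.136, -16.507], TCP at [0.23, 0.635, 0.197] pointing down, gripper open.
Joint ranges: [-176.03, 176.03], [-82.01, 121.73], [-58.28, 71.71], [-173.87, 95.51], [-174.79, -0.11], [-173.66, 173.66]. Speed limits (degrees/s): [136.94, 136.94, 172.46, 180, 180, 180].

### API

Orientations are given as [roll, pitch, yaw] about the fixed x, y, z axes, in that order (R = Rz(yaw) Ry(pitch) Rx(roll)).
In Python, from plant import r gives the robot as it stands.
- The arm moves only by the tool carry_out, never from a script. Its argument "moves" is a list of rows, each a list of 7 numbers: the shift along the world's x, y, z in mm, then the turn, a rotation vector about the world's x, y, z in rad, then the opening in per cent of the stroke, from 0 (shut) to 100 (fully open). In form: [[x, y, z, wx, wy, wz, claw], ...]. A call has 1 to 5 rows; each row is the pose to reach, as a shift and turn from the pose commanded when the call began; what a row does not reach only later rows make up. A row lasts 1/10 s, in which the tool goes at most 50 mm and 8.59 degrees, less where a joint would pass 70% of its speed; a pose out of reach is approached as far as the arm can. A call with a gripper value outside its range is refused whole. The fingers move at their own pace and stop on an object; "squeeze" is the grip in N (left out, the last holds). Time passes only in rows, so rows that repeat a pose let the fingers close. It gives the time, the measured TCP pose, the force and the opening at its end, in the units of the state.
- r.get_state(): the state, without advancing time (a new reading comes with each control period).
- r.capture(name): name is "side" or "top"; returns the picture (480x640x3 uint8, blue, green, red); there is no depth.
- r.camera_params(name): a dict with "K" (3x3 intrinsics, pixels), "rvec" (rotation vector, rad) and "tvec" (3), from world to camera coordinates, as OpenCV has them. Camera axes: x right, y down, z forward; pixel columns grow to the right and rows downward; lengths in m; the calibration is good to about 2 mm. A picture is of the moment at which its call begins. camera_params takes no time and is no camera call.
- r.close_job(): hands the job in, once; it reports no verdict.
The state is a dict: "time_s": time; "joints": joint angles; "qd": joint speeds; "joint_torque": joint torques, N m; "tcp_pos": TCP position; "eef_rot": TCP orientation; "contact_force": force on the tool from outside, world axes, zero at the start; "moment": the same for the moment, N m; "gripper_width": finger opening in m.
Only numpy, scipy, OpenCV 4.12 (cv2) and the standard library are available. Lean on these libraries where they do the work, as an engineer would, in place of code of your own. Each camera call takes 0.05 s, during which the arm holds its last target. There are 200 camera calls.

## Working session

There is one attempt and no reset: what is moved stays moved. The work goes in short steps, Python scripts to look and compute and a tool call to move; the robot and the scene stay as the last step left them, time stands still between calls to the robot, and variables do not carry over. Pictures are saved under pics/ and viewed, about 8 in all and at most 12, crops included, and the job is handed in when it is done.

Besides the shell and the picture viewer there is one more tool, called after "Request:" as name(argument=value, ...), one argument or row to a line, values as JSON. carry_out: Moves the arm, as the interface text tells. Its arguments: {"type":"object","properties":{"moves":{"type":"array"},"squeeze":{"type":"number"}},"required":["moves"]}

```bash
mkdir -p pics; ls
python3 - <<'E'
from plant import r
import cv2
for n in("top","side"):
    im=r.capture(n); cv2.imwrite(f"pics/{n}0.png",im)
    p=r.camera_params(n); R=cv2.Rodrigues(p["rvec"])[0]; print(n,p["K"].tolist(),(-R.T@p["tvec"].reshape(3)).round(3),R.round(2).tolist())
print(r.get_state(),r.tcp_to_grasp)
E
```

```text
pics
top [[560.9001475253822, 0.0, 321.057807891007], [0.0, 560.9001475253822, 235.30257162950534], [0.0, 0.0, 1.0]] [ 0.441 -0.147  1.13 ] [[-0.03, -1.0, 0.02], [-1.0, 0.03, -0.09], [0.09, -0.02, -1.0]]
side [[494.56306618319604, 0.0, 319.03038631574645], [0.0, 494.56306618319604, 241.17961831795182], [0.0, 0.0, 1.0]] [0.379 0.477 0.596] [[-0.98, -0.21, -0.01], [-0.13, 0.63, -0.77], [0.17, -0.75, -0.64]]
{'time_s': 0.1, 'joints': array([ 8.65792246e+01,  2.05864943e+01,  6.39019868e-01, -1.85407325e-02,
       -7.01374936e+01, -1.65073833e+01]), 'qd': array([-0.02824723, -0.14351957,  0.08101257,  0.02486618, -0.12501517,
       -0.00675112]), 'joint_torque': array([-1.31712888e-03, -5.84164810e+01,  2.93750006e+01,  7.01553270e+00,
        1.01078750e-02, -5.72300632e-05]), 'tcp_pos': array([0.22992157, 0.63410651, 0.19582332]), 'eef_rot': array([  94.91593101,   89.91326209, -105.01854012]), 'contact_force': array([ 0.25759447, -0.23159801, -0.4110331 ]), 'moment': array([ 0.03258898,  0.02683693, -0.02948004]), 'gripper_width': 0.0877652086981509} 0.0188
```

View pics/top0.png

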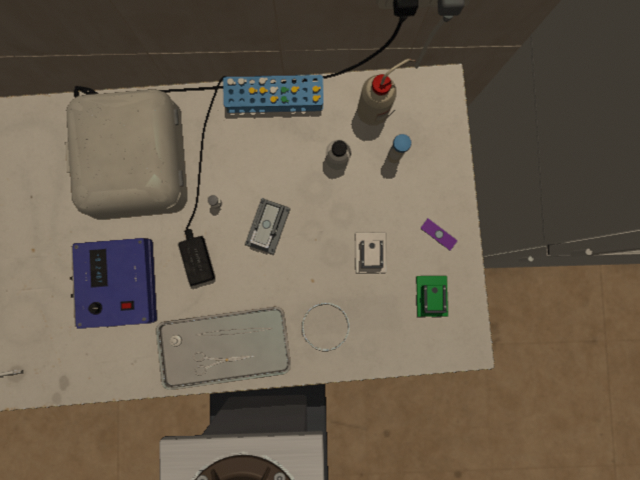

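View pics/side0.png

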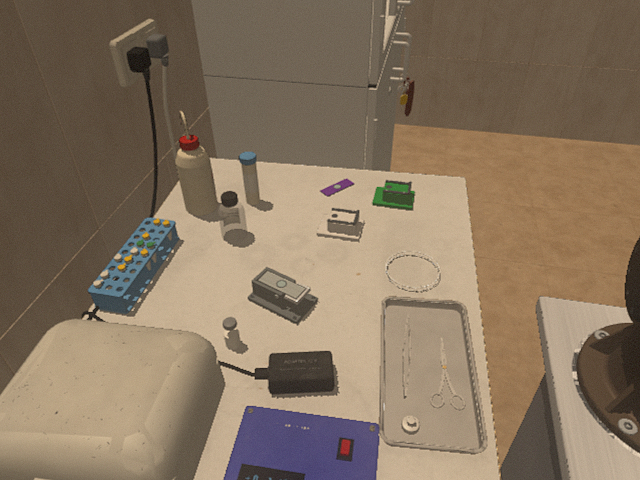

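The top view shows the grey cradle with the slide at about (267,226) and the white bed at (371,253); in the side view they are at (284,292) and (342,222). Look-alikes: a purple slide at top (438,234) and a green bed at (432,297). I choose the steel slide in the cradle and the white bed, and check both in one close crop.

```bash
cat > h.py <<'E'
import numpy as np,cv2
from plant import r
def ray(n,u,v):
    p=r.camera_params(n);R=cv2.Rodrigues(np.array(p["rvec"]))[0];t=np.array(p["tvec"]).reshape(3)
    uv=cv2.undistortPoints(np.array([[[u,v]]],float),p["K"],None)[0,0]
    return -R.T@t,R.T@np.array([uv[0],uv[1],1])
def onz(n,u,v,z):
    o,d=ray(n,u,v);return o+d*(z-o[2])/d[2]
def pix(n,P):
    p=r.camera_params(n);return cv2.projectPoints(np.array(P,float).reshape(-1,1,3),np.array(p["rvec"]),np.array(p["tvec"]),p["K"],None)[0].reshape(-1,2)
E
python3 - <<'E'
import cv2,numpy as np
t=cv2.imread("pics/top0.png");s=cv2.imread("pics/side0.png")
def c(im,u,v,w=33,h=25):   # 66x50 px -> 400x300
    return cv2.resize(im[v-h:v+h,u-w:u+w],(400,300),interpolation=cv2.INTER_CUBIC)
o=np.vstack([np.hstack([c(t,267,226,40,30),c(t,371,253,28,21)]),np.hstack([c(s,284,292,40,30),c(s,342,222,28,21)])])
cv2.imwrite("pics/crop1.png",o)
E
```

```text
(no output)
```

View pics/crop1.png

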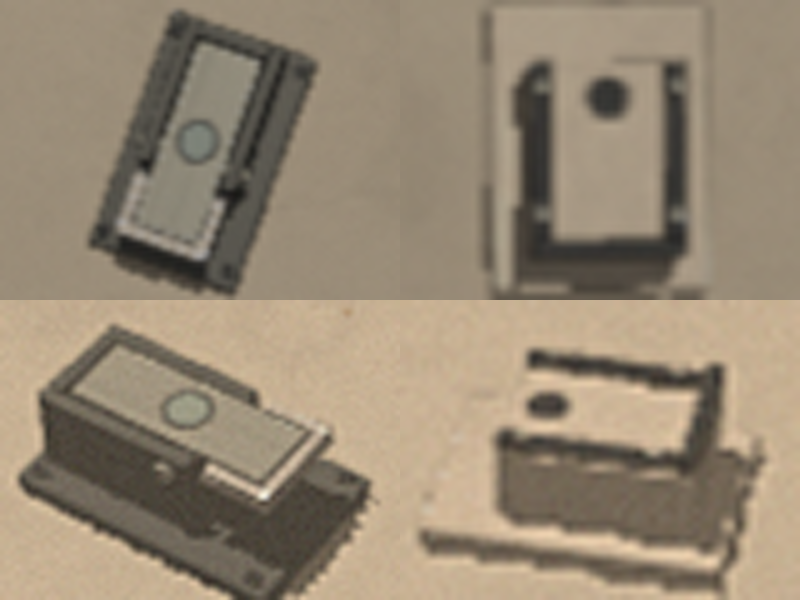

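Run:
```python
from h import *
A=lambda p,o,s,dy=0:((p[0]+.5)/s-.5+o[0],(p[1]-dy+.5)/s-.5+o[1])
ct=lambda p:A(p,(227,196),5); cs=lambda p:A(p,(244,262),5,300)
bt=lambda p:A((p[0]-400,p[1]),(343,232),50/7); bs=lambda p:A((p[0]-400,p[1]),(314,201),50/7,300)
def tri(a,b):
    o1,d1=ray("top",*a);o2,d2=ray("side",*b)
    st=np.linalg.lstsq(np.c_[d1,-d2],o2-o1,rcond=None)[0];p,q=o1+d1*st[0],o2+d2*st[1];return ((p+q)/2*1e3).round(1),(np.linalg.norm(p-q)*1e3).round(1)
print("win",tri(ct((197,141)),cs((188,409))),onz("top",*ct((197,141)),.038)*1e3,onz("side",*cs((188,409)),.038)*1e3)
print("dot",tri(bt((607,98)),bs((547,405))),onz("top",*bt((607,98)),.030)*1e3,onz("side",*bs((547,405)),.03)*1e3)
P=[onz("top",*ct(p),.008)*1e3 for p in((178,12),(314,65),(233,288),(95,245))]
P=np.array(P);print(P.round(1),P.mean(0))
for a,b in((0,3),(1,2),(0,1),(3,2)):
    d=P[a]-P[b];print("base",np.linalg.norm(d).round(1),np.degrees(np.arctan2(d[1],d[0])).round(2))
# slide end corners, top: FL FR BR BL
S=np.array([onz("top",*ct(p),.038)*1e3 for p in((202,42),(268,58),(198,250),(130,228))]);print(S.round(1))
for a,b in((0,3),(1,2)):
    d=S[a]-S[b];print("slide",np.linalg.norm(d).round(1),np.degrees(np.arctan2(d[1],d[0])).round(2))
# slide side view edges
S=np.array([onz("side",*cs(p),.038)*1e3 for p in((72,387),(118,343),(312,436),(266,482))])
for a,b in((0,3),(1,2)):
    d=S[a]-S[b];print("slide side",np.linalg.norm(d).round(1),np.degrees(np.arctan2(d[1],d[0])).round(2))
B={k:onz("top",*bt(p),z)*1e3 for k,p,z in(("LiF",(552,65),.033),("LiB",(552,240),.033),("RiF",(664,65),.033),("RiB",(664,240),.033),("baseLF",(487,5),.008),("baseRF",(710,5),.008),("baseRB",(710,288),.008),("baseLB",(490,288),.008))}
for k in B:print(k,B[k].round(1))
for a,b in(("LiF","LiB"),("RiF","RiB"),("baseRF","baseRB"),("baseLF","baseLB")):
    d=B[a]-B[b];print(a,np.linalg.norm(d).round(1),np.degrees(np.arctan2(d[1],d[0])).round(2))
# automatic: base edges of the bed/cradle via dark mask min-area rect
for n,(x0,y0,x1,y1),z in(("top",(240,192,296,260),.008),):
    im=cv2.imread("pics/top0.png");h=cv2.cvtColor(im,cv2.COLOR_BGR2HSV)[y0:y1,x0:x1]
    m=((h[...,1]<60)&(h[...,2]<110)|(h[...,1]<38)).astype(np.uint8);m=cv2.morphologyEx(m,cv2.MORPH_CLOSE,np.ones((5,5)))
    c=max(cv2.findContours(m,0,1)[0],key=cv2.contourArea);b=cv2.boxPoints(cv2.minAreaRect(c))+[x0,y0]
    Q=np.array([onz(n,*p,z)*1e3 for p in b]);print("auto cradle",Q.round(1).tolist(),Q.mean(0).round(1))
    for i in range(2):
        d=Q[i]-Q[i+1];print(np.linalg.norm(d).round(1),np.degrees(np.arctan2(d[1],d[0])).round(2))
from scipy.spatial.transform import Rotation as Ro
s=r.get_state();print(Ro.from_euler("xyz",s["eef_rot"],degrees=True).as_matrix().round(3))
```

```text
win (array([563.8, -62. ,  37.6]), np.float64(1.3)) [563.1297757 -62.1344947  38.       ] [564.3280227  -61.51594534  38.        ]
dot (array([ 516.9, -268.1,   29.8]), np.float64(2.0)) [ 515.92331492 -268.19148851   30.        ] [ 517.89537616 -267.72240123   30.        ]
[[ 619.   -53.2    8. ]
 [ 596.  -107.5    8. ]
 [ 506.9  -73.     8. ]
 [ 525.7  -18.2    8. ]] [561.92499683 -62.96514409   8.        ]
base 99.7 -20.54
base 95.5 -21.16
base 59.0 67.06
base 57.9 71.11
[[602.1 -64.9  38. ]
 [595.1 -90.6  38. ]
 [520.4 -61.7  38. ]
 [529.7 -35.4  38. ]]
slide 78.2 -22.15
slide 80.1 -21.15
slide side 77.3 -21.4
slide side 78.3 -21.63
LiF [ 525.2 -253.    33. ]
LiB [ 477.1 -251.3   33. ]
RiF [ 524.4 -283.9   33. ]
RiB [ 476.3 -282.1   33. ]
baseLF [ 544.6 -237.7    8. ]
baseRF [ 542.9 -300.7    8. ]
baseRB [ 463.3 -297.6    8. ]
baseLB [ 465.  -235.9    8. ]
LiF 48.1 -2.02
RiF 48.1 -2.16
baseRF 79.7 -2.22
baseLF 79.6 -1.33
auto cradle [[522.0, -13.7, 8.0], [620.9, -51.4, 8.0], [598.0, -109.2, 8.0], [499.4, -71.0, 8.0]] [560.1 -61.3   8. ]
105.8 159.09
62.1 68.37
[[-0.    -0.341 -0.94 ]
 [-0.001 -0.94   0.341]
 [-1.     0.002 -0.   ]]
```

Measured: slide middle (563.7, -61.9), yaw -21.3°; triangulated window height 37.6 mm against 38 expected. Bed seat (516.9, -268), yaw -2°; height 29.8 mm against 30. The jaw axis already lies within 1.3° of the cradle's y, so I press with shut fingers at cradle x ≈ -38 mm.

Request:
carry_out(
  moves=[
    [18,-45,3,0,0,0,0],
    [36,-90,3,0,0,0,0],
    [54,-135,3,0,0,0,0],
    [72,-180,3,0,0,0,0],
    [90,-225,3,0,0,-0.023,0],
  ],
  squeeze=20,
)

```text
time_s: 0.6
tcp_pos: [0.3203, 0.4075, 0.1994]
eef_rot: [85.7, 90.0, -115.5]
contact_force: [1.2, 0.0, 0.6]
gripper_width: 0.0532
```

Request:
carry_out(
  moves=[
    [17,-45,0,0,0,0,0],
    [34,-90,0,0,0,0,0],
    [51,-135,0,0,0,0,0],
    [65,-180,0,0,0,0,0],
    [80,-225,0,0,0,0,0],
  ],
)

```text
time_s: 1.1
tcp_pos: [0.4, 0.1826, 0.1997]
eef_rot: [-85.7, 90.0, 73.1]
contact_force: [0.8, -0.4, 0.6]
gripper_width: 0.0132
```

Request:
carry_out(
  moves=[
    [5,-48,0,0,0,0,0],
    [10,-96,0,0,0,0,0],
    [30,-140,0,0,0,0,0],
    [65,-175,0,0,0,0,0],
    [100,-207,0,0,0,0,0],
  ],
)

```text
time_s: 1.6
tcp_pos: [0.5007, -0.0246, 0.2002]
eef_rot: [-134.3, 89.9, 24.5]
contact_force: [1.0, 1.3, 0.8]
gripper_width: 0.0005
```

Request:
carry_out(
  moves=[
    [14,-12,-20,0,0,0,0],
    [28,-24,-50,0,0,0,0],
    [28,-24,-95,0,0,0,0],
    [28,-24,-140,0,0,0,0],
    [28,-24,-150,0,0,0,0],
  ],
)

```text
time_s: 2.1
tcp_pos: [0.5241, -0.0474, 0.045]
eef_rot: [30.4, 89.5, -170.9]
contact_force: [-0.7, -0.4, 0.1]
gripper_width: 0.0005
```

Run:
```python
from h import *
s=r.get_state();print(s["tcp_pos"],s["eef_rot"],s["contact_force"])
im=r.capture("side")[200:380,180:400];cv2.imwrite("pics/press.png",cv2.resize(im,(792,594) if 0 else (733,600),interpolation=2))
```

```text
[ 0.52411054 -0.04741364  0.04495735] [  30.4283117    89.50101151 -170.90929548] [-0.71898343 -0.36059819  0.09238697]
```

View pics/press.png

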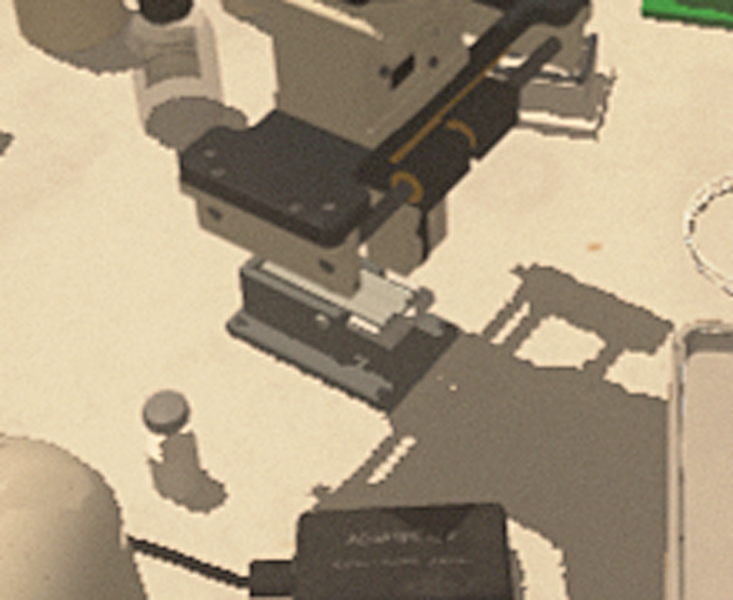

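Run:
```python
from h import *
s=r.get_state();print(s["tcp_pos"],s["eef_rot"],s["contact_force"],s["gripper_width"])
for P in (s["tcp_pos"],[.5283,-.0481,.038],[.5637,-.0619,.038]): print((pix("side",P)-[180,200])*3.333)
```

```text
[ 0.52511017 -0.04721096  0.04599825] [  33.74120188   89.57302035 -167.54511391] [ 0.26636789  0.27669372 -2.02400467] 0.00032538331178856507
[[408.94362066 298.90207246]]
[[403.35334944 308.59372567]]
[[338.77523858 277.60729284]]
```

The crop shows the gripper over the cradle, with the TCP projecting to crop (409,299), right on the slide's protruding end. I go down slowly, watching the force.

Request:
carry_out(
  moves=[
    [0,0,0,0,0,0,0],
    [0,0,-3,0,0,0,0],
    [0,0,-6,0,0,0,0],
    [0,0,-9,0,0,0,0],
    [0,0,-10,0,0,0,0],
  ],
)

```text
time_s: 2.65
tcp_pos: [0.5283, -0.0463, 0.0401]
eef_rot: [-139.9, 89.9, 18.9]
contact_force: [0.3, 0.4, -0.3]
gripper_width: 0.0003
```

Request:
carry_out(
  moves=[
    [0,0,-1,0,0,0,0],
    [0,0,-2,0,0,0,0],
    [0,0,-3,0,0,0,0],
    [0,0,-4,0,0,0,0],
    [0,0,-4,0,0,0,0],
  ],
)

```text
time_s: 3.15
tcp_pos: [0.528, -0.0465, 0.0355]
eef_rot: [32.0, 90.0, -169.2]
contact_force: [-0.2, 0.7, 0.0]
gripper_width: 0.0004
```

Request:
carry_out(
  moves=[
    [0,0,-1,0,0,0,0],
    [0,0,-2,0,0,0,0],
    [0,0,-3,0,0,0,0],
    [0,0,-4,0,0,0,0],
    [0,0,-4,0,0,0,0],
  ],
)

```text
time_s: 3.65
tcp_pos: [0.5279, -0.0465, 0.0315]
eef_rot: [32.1, 90.0, -169.1]
contact_force: [0.1, 0.1, 0.2]
gripper_width: 0.0005
```

Run:
```python
from h import *
s=r.get_state();print(s["tcp_pos"],s["contact_force"],s["moment"])
a=r.capture("side")[230:340,220:350];b=r.capture("top")[185:265,215:310]
cv2.imwrite("pics/press2.png",np.hstack([cv2.resize(a,(400,338),interpolation=2),cv2.resize(b,(400,338),interpolation=2)]))
```

```text
[ 0.52793097 -0.04646298  0.03148248] [0.14890859 0.13951104 0.24543359] [ 0.03200378  0.00424255 -0.01925233]
```

View pics/press2.png

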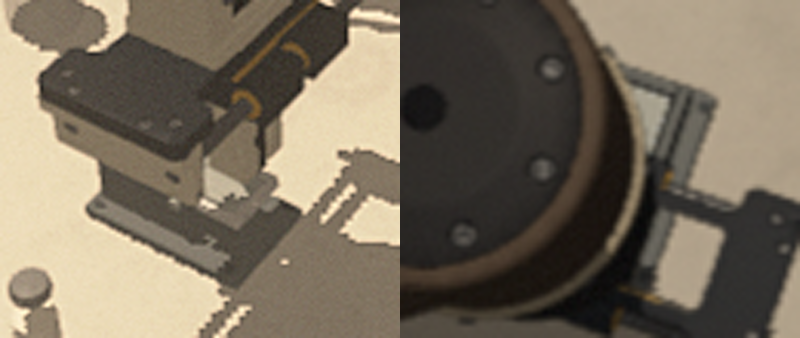

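Run:
```python
from h import *
s=r.get_state();T=s["tcp_pos"];a=np.radians(-21.3);u=np.array([np.cos(a),np.sin(a),0]);v=np.array([-np.sin(a),np.cos(a),0])
g=lambda P:((pix("side",P)-[220,230])*3.077).round()[0]
for i in(-1,1):
  for j in(-1,1):
    print("finger",i,j,g(T+u*.0095*i+v*.021*j),g(T+u*.0095*i+v*.021*j+[0,0,.03]))
C=np.array([.5637,-.0619,0])
for x in(-38,-14,38):
  for y in(-13,13): print("slide",x,y,g(C+u*x*1e-3+v*y*1e-3+[0,0,.038]))
b=T+v*.097+[0,0,.066];print("body",g(b-u*.039),g(b+u*.039))
```

```text
finger -1 -1 [288. 186.] [287. 144.]
finger -1 1 [241. 237.] [238. 195.]
finger 1 -1 [258. 172.] [256. 130.]
finger 1 1 [210. 221.] [207. 179.]
slide -38 -13 [264. 177.]
slide -38 13 [234. 208.]
slide -14 -13 [226. 160.]
slide -14 13 [196. 190.]
slide 38 -13 [148. 122.]
slide 38 13 [117. 151.]
body [188. 269.] [ 51. 198.]
```

Run:
```python
from h import *
a=r.capture("side")[250:322,232:328]
cv2.imwrite("pics/press3.png",cv2.resize(a,(800,600),interpolation=2))
```

```text
(no output)
```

View pics/press3.png

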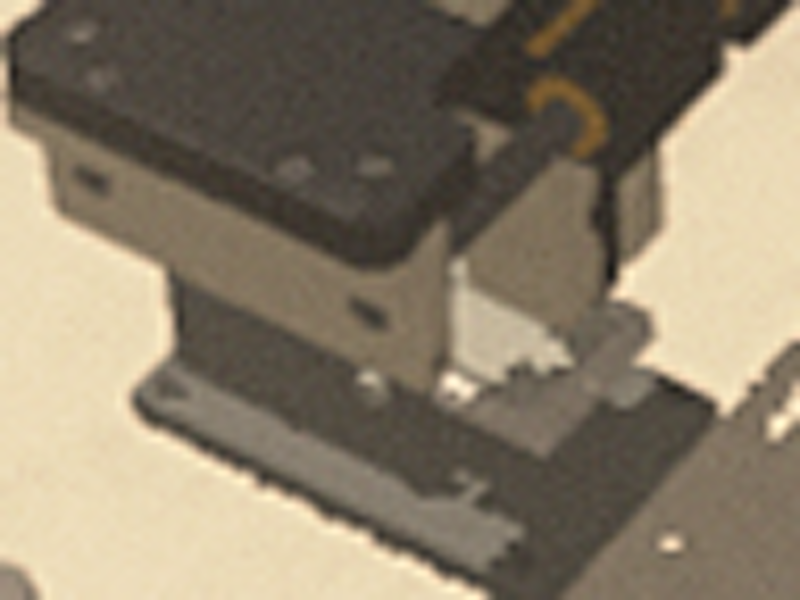

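The crop shows the pocket rim (crop ~(640,320)) and the slide's end still uncovered. The finger bottom is at ~(570,335), above the slide, and the force is zero. So the tips sit higher than the reported TCP, and I feel for contact in small steps.

Request:
carry_out(
  moves=[
    [0,0,-2,0,0,0,0],
    [0,0,-4,0,0,0,0],
    [0,0,-6,0,0,0,0],
    [0,0,-7,0,0,0,0],
    [0,0,-7,0,0,0,0],
  ],
)

```text
time_s: 4.3
tcp_pos: [0.5279, -0.0465, 0.0244]
eef_rot: [38.3, 90.0, -163.0]
contact_force: [0.2, 0.4, -0.2]
gripper_width: 0.0007
```

Run:
```python
from h import *
s=r.get_state();print(s["tcp_pos"],s["contact_force"],s["moment"],s["joint_torque"])
a=r.capture("side")[250:322,232:328]
cv2.imwrite("pics/press4.png",cv2.resize(a,(800,600),interpolation=2))
b=cv2.imread("pics/press3.png");d=cv2.absdiff(cv2.imread("pics/press4.png"),b)
print(d.mean())
```

```text
[ 0.52794107 -0.04648175  0.02442583] [ 0.24342504  0.3758377  -0.18589976] [-0.02645225 -0.00378131  0.02979295] [ 3.57992460e-03 -4.57508039e+01  2.11974353e+01  4.99855980e+00
  1.27140814e-01  7.30549436e-05]
12.557040972222222
```

Request:
carry_out(
  moves=[
    [0,0,-2,0,0,0,0],
    [0,0,-4,0,0,0,0],
    [0,0,-5,0,0,0,0],
    [0,0,-5,0,0,0,0],
  ],
)

```text
time_s: 4.75
tcp_pos: [0.5279, -0.0465, 0.0194]
eef_rot: [32.7, 90.0, -168.6]
contact_force: [-0.1, -0.7, 0.0]
gripper_width: 0.0004
```

Run:
```python
from h import *
s=r.get_state();print(s["tcp_pos"],s["contact_force"],s["moment"])
a=r.capture("side")[250:322,232:328]
cv2.imwrite("pics/press5.png",cv2.resize(a,(800,600),interpolation=2))
```

```text
[ 0.52791537 -0.04647368  0.01944492] [-0.10395034 -0.7337482   0.02589123] [ 0.06083601 -0.02252457 -0.02727614]
```

View pics/press5.png

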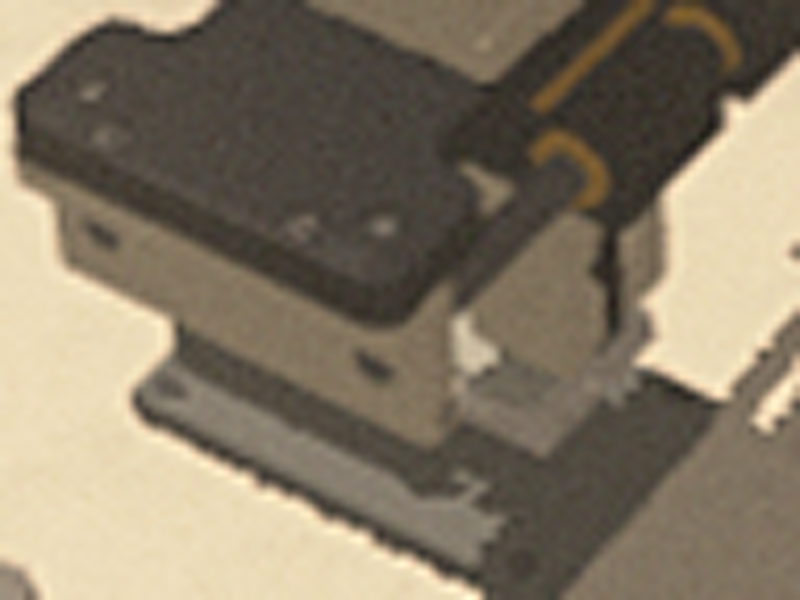

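The rocker is still level and the force is zero. The seam between the shut fingers ends at crop (610,345), which puts the tips about 28 mm above the reported TCP, so I expect contact near a reported z of 10 mm. Continuing in small steps.

Request:
carry_out(
  moves=[
    [0,0,-2,0,0,0,0],
    [0,0,-4,0,0,0,0],
    [0,0,-6,0,0,0,0],
    [0,0,-6,0,0,0,0],
  ],
)

```text
time_s: 5.2
tcp_pos: [0.5278, -0.0465, 0.0133]
eef_rot: [31.3, 90.0, -170.0]
contact_force: [-0.4, 0.2, 0.3]
gripper_width: 0.0006
```

Request:
carry_out(
  moves=[
    [0,0,-1,0,0,0,0],
    [0,0,-2,0,0,0,0],
    [0,0,-3,0,0,0,0],
    [0,0,-4,0,0,0,0],
    [0,0,-4,0,0,0,0],
  ],
)

```text
time_s: 5.7
tcp_pos: [0.528, -0.0465, 0.0095]
eef_rot: [34.3, 90.0, -166.9]
contact_force: [0.3, -0.0, -0.3]
gripper_width: 0.0006
```

Request:
carry_out(
  moves=[
    [0,0,-1,0,0,0,0],
    [0,0,-2,0,0,0,0],
    [0,0,-3,0,0,0,0],
    [0,0,-3,0,0,0,0],
  ],
)

```text
time_s: 6.1
tcp_pos: [0.5279, -0.0464, 0.0066]
eef_rot: [21.0, 90.0, 179.8]
contact_force: [-0.0, 0.5, 0.2]
gripper_width: 0.0007
```

Run:
```python
from h import *
s=r.get_state();print(s["tcp_pos"],s["contact_force"],s["moment"])
a=r.capture("side")[250:322,232:328]
cv2.imwrite("pics/press6.png",cv2.resize(a,(800,600),interpolation=2))
```

```text
[ 0.52794108 -0.04641102  0.00657058] [-0.00902211  0.47800338  0.1592626 ] [0.14422165 0.23386247 0.04069656]
```

View pics/press6.png

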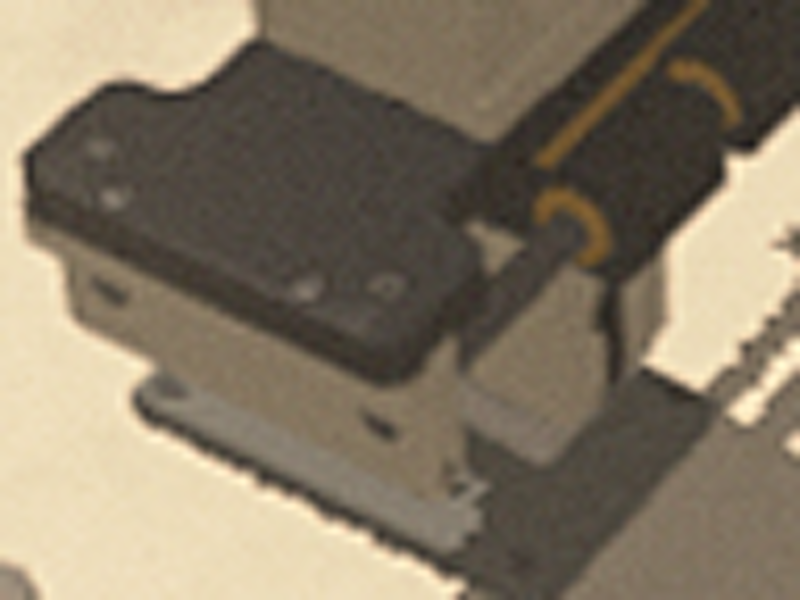

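Request:
carry_out(
  moves=[
    [0,0,-1,0,0,0,0],
    [0,0,-2,0,0,0,0],
    [0,0,-2,0,0,0,0],
  ],
)

```text
time_s: 6.45
tcp_pos: [0.528, -0.0465, 0.0045]
eef_rot: [30.5, 90.0, -170.8]
contact_force: [-0.9, 1.2, 1.8]
gripper_width: 0.0005
```

Run:
```python
from h import *
s=r.get_state();print(s["tcp_pos"],s["contact_force"],s["moment"],s["joint_torque"])
```

```text
[ 0.52797313 -0.04646425  0.00450904] [-0.89953453  1.19048053  1.82255948] [ 0.2454305   0.3324519  -0.00475764] [-2.89325556e-01 -4.64062679e+01  2.01647919e+01  4.86039340e+00
  3.40874651e-01 -2.32362792e-03]
```

Contact: 1.8 N up at a reported z of 4.5 to 7 mm, pushing towards -u as a tipping slide would. I go on to the stop, watching for the force to jump.

Request:
carry_out(
  moves=[
    [0,0,-1,0,0,0,0],
    [0,0,-2,0,0,0,0],
    [0,0,-3,0,0,0,0],
    [0,0,-3,0,0,0,0],
  ],
)

```text
time_s: 6.85
tcp_pos: [0.528, -0.0465, 0.0015]
eef_rot: [36.7, 90.0, -164.6]
contact_force: [-0.3, 1.4, 0.9]
gripper_width: 0.0003
```

Request:
carry_out(
  moves=[
    [0,0,-1,0,0,0,0],
    [0,0,-2,0,0,0,0],
    [0,0,-3,0,0,0,0],
    [0,0,-3,0,0,0,0],
  ],
)

```text
time_s: 7.25
tcp_pos: [0.5283, -0.0465, -0.0014]
eef_rot: [-163.2, 90.0, -4.5]
contact_force: [-0.6, -0.8, 1.3]
gripper_width: 0.0006
```

Request:
carry_out(
  moves=[
    [0,0,-1,0,0,0,0],
    [0,0,-2,0,0,0,0],
    [0,0,-2,0,0,0,0],
  ],
)

```text
time_s: 7.55
tcp_pos: [0.5281, -0.0464, -0.0035]
eef_rot: [13.9, 90.0, 172.6]
contact_force: [0.6, 0.1, 2.1]
gripper_width: 0.0003
```

Request:
carry_out(
  moves=[
    [0,0,-1,0,0,0,0],
    [0,0,-2,0,0,0,0],
    [0,0,-2,0,0,0,0],
  ],
)

```text
time_s: 7.85
tcp_pos: [0.5279, -0.0464, -0.0055]
eef_rot: [25.2, 90.0, -176.1]
contact_force: [-0.7, 0.5, 1.1]
gripper_width: 0.0006
```

Request:
carry_out(
  moves=[
    [0,0,-1,0,0,0,0],
    [0,0,-2,0,0,0,0],
    [0,0,-2,0,0,0,0],
  ],
)

```text
time_s: 8.15
tcp_pos: [0.5283, -0.0465, -0.0069]
eef_rot: [179.2, 90.0, -22.0]
contact_force: [-1.8, 1.4, 8.6]
gripper_width: 0.0003
```

Run:
```python
from h import *
s=r.get_state();print(s["tcp_pos"],s["contact_force"],s["moment"])
a=r.capture("side")[250:322,232:328]; b=r.capture("top")[185:265,215:310]
cv2.imwrite("pics/press7.png",np.hstack([cv2.resize(a,(400,300),interpolation=2),cv2.resize(b,(400,300),interpolation=2)]))
```

```text
[ 0.52832355 -0.04650294 -0.00685926] [-1.79134772  1.41846103  8.58494414] [0.04816383 0.74614422 0.01783458]
```

View pics/press7.png

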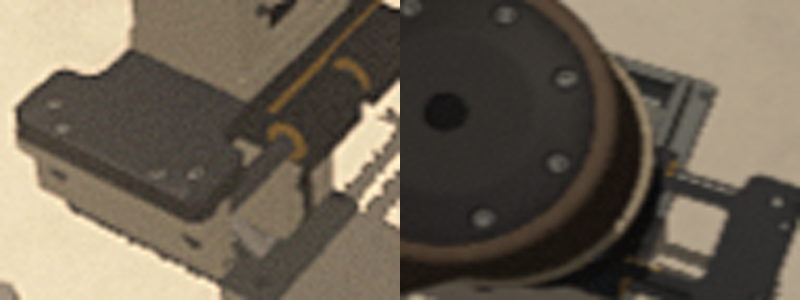

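The force jumped to 8.6 N and the top view shows the cradle's far end now empty and dark, so the rocker is at its stop. That means the real tips are ~30.5 mm above the reported z. I press 1 mm more, then back off straight up and tilt the tool by 0.6 rad, and check where the tips really are.

Request:
carry_out(
  moves=[
    [0,0,-1,0,0,0,0],
    [0,0,-1,0,0,0,0],
    [0,0,3,0,0,0,0],
    [0,0,25,0,0,0,0],
    [0,0,60,0,0,0,0],
  ],
)

```text
time_s: 8.75
tcp_pos: [0.5261, -0.0468, 0.0513]
eef_rot: [32.0, 89.7, -169.2]
contact_force: [1.3, 0.1, -0.1]
gripper_width: 0.0004
```

Request:
carry_out(
  moves=[
    [7,-3,40,0,0,0,50],
    [14,-6,55,-0.05,-0.13,0,50],
    [21,-9,55,-0.1,-0.26,0,50],
    [28,-12,55,-0.15,-0.39,0,50],
    [32,-14,55,-0.2,-0.51,0,50],
  ],
)

```text
time_s: 9.25
tcp_pos: [0.5702, -0.0786, 0.124]
eef_rot: [176.4, 66.1, -25.8]
contact_force: [1.3, -2.8, 2.1]
gripper_width: 0.035
```

Request:
carry_out(
  moves=[
    [0,0,0,-0.018,-0.049,0,50],
    [0,0,0,-0.018,-0.049,0,50],
    [0,0,0,-0.018,-0.049,0,50],
    [0,0,0,-0.018,-0.049,0,50],
  ],
)

```text
time_s: 9.65
tcp_pos: [0.5718, -0.0802, 0.1247]
eef_rot: [177.0, 63.2, -25.4]
contact_force: [0.6, -0.4, 0.5]
gripper_width: 0.0438
```

Run:
```python
from h import *
from scipy.spatial.transform import Rotation as Ro
s=r.get_state();T=s["tcp_pos"];M=Ro.from_euler("xyz",s["eef_rot"],degrees=True).as_matrix();print(T,M.round(3),s["contact_force"],s["gripper_width"])
o=[]
for n,(x,y) in(("side",(210,190)),("top",(200,150))):
    im=r.capture(n);cv2.imwrite(f"pics/pre_{n}.png",im)
    a=cv2.resize(im[y:y+135,x:x+120],(400,450),interpolation=2);k=10/3
    w=s["gripper_width"]/2
    for P,c in((T,(0,0,255)),(T+[0,0,.0305],(0,255,0)),(T-M[:,0]*.0305,(255,0,0))):
        for q in(-w,w):
            p=(pix(n,P+M[:,1]*q)[0]-[x,y])*k;cv2.drawMarker(a,tuple(int(t) for t in p),c,0,12,1)
    o.append(a)
cv2.imwrite("pics/pre.png",np.hstack(o))
```

```text
[ 0.57178752 -0.08022021  0.12474341] [[ 0.408 -0.387 -0.827]
 [-0.194 -0.922  0.335]
 [-0.892  0.024 -0.451]] [ 0.60847497 -0.35486342  0.453205  ] 0.04376659499769674
```

View pics/pre.png

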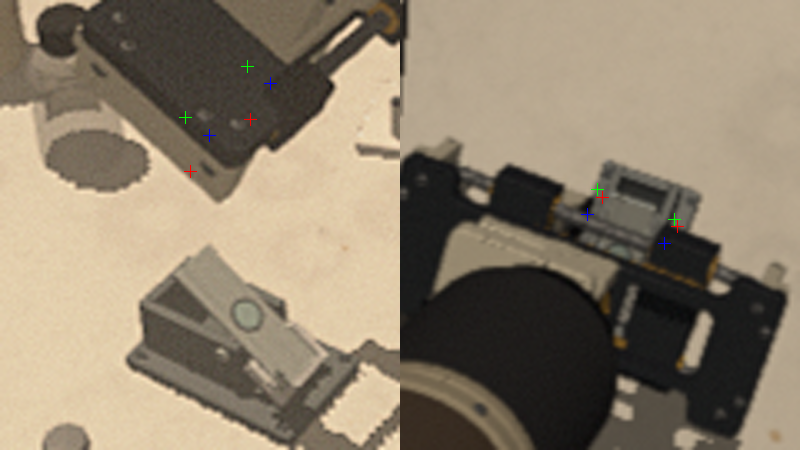

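The side view shows the slide fully tipped, its raised end at crop (205,250) and its window at (247,315). The commanded tilt and position were not fully reached, so I check the joints.

Run:
```python
from h import *
s=r.get_state();print(s["joints"],s["tcp_pos"],s["eef_rot"],s["qd"].round(2))
```

```text
[ 13.10320011   1.22171784 -57.87198249  61.11710671 -18.71838603
  -2.13816056] [ 0.57218834 -0.07962881  0.12476826] [177.00825849  63.15666475 -25.38052918] [ 0.21  0.07 -0.08  0.44  0.14 -0.45]
```

Request:
carry_out(
  moves=[
    [0,0,0,0,0,0,50],
    [0,0,0,0,0,0,50],
  ],
)

```text
time_s: 9.95
tcp_pos: [0.5721, -0.0793, 0.1246]
eef_rot: [177.0, 63.2, -25.4]
contact_force: [-0.4, -0.1, 0.3]
gripper_width: 0.0434
```

Run:
```python
from h import *
s=r.get_state();print(s["joints"],s["tcp_pos"],s["eef_rot"],s["qd"].round(2))
```

```text
[ 13.10705061   1.22113461 -57.90488111  61.20553554 -18.69517359
  -2.19718442] [ 0.57210561 -0.07930383  0.12462889] [176.98972735  63.1558089  -25.35955178] [-0.11  0.   -0.27  0.24 -0.01 -0.15]
```

Run:
```python
from h import *
from scipy.spatial.transform import Rotation as Ro
s=r.get_state();T=s["tcp_pos"];M=Ro.from_euler("xyz",s["eef_rot"],degrees=True).as_matrix()
def tri(a,b):
    o1,d1=ray("top",*a);o2,d2=ray("side",*b)
    st=np.linalg.lstsq(np.c_[d1,-d2],o2-o1,rcond=None)[0];p,q=o1+d1*st[0],o2+d2*st[1];return (p+q)/2,(np.linalg.norm(p-q)*1e3).round(1)
o=[]
for n,c in(("top",(200,150)),("side",(210,190))):
    im=cv2.imread(f"pics/pre_{n}.png")
    x,y=(203,185) if n=="top" else (228,185)
    w,h=(100,75) if n=="top" else (100,75)
    o.append(cv2.resize(im[y:y+h,x:x+w],(800,600),interpolation=2)[:, :])
cv2.imwrite("pics/body.png",np.hstack([cv2.resize(i,(400,300),interpolation=1) for i in o]))
P,e=tri((213.5,195),(237,206.5));print("tab",P,e,"tool frame mm",(M.T@(P-T)*1e3).round(1))
# dark plate corner +v,-u: side (232,160)?; window of slide check
P,e=tri((200+(622-400)/3.333,150+248/3.333),(210+247/3.333,190+315/3.333));print("slide window",P*1e3,e)
```

```text
tab [0.59050663 0.00617318 0.23334713] 0.6 tool frame mm [-106.   -83.4  -35.7]
slide window [561.25560728 -63.24834828  34.57224921] 2.1
```

Triangulating a tab of the gripper's body (0.6 mm ray gap, half width 36 of 39 mm) fits a tool that is simply ~30 mm shorter along its axis. So the real tip is the reported TCP minus 30.5 mm along the tool's x. Joint 3 is at its limit at 0.6 rad tilt, so I use 0.3 rad for the grasp.

Request:
carry_out(
  moves=[
    [0,0,0,0.054,0.14,0,50],
    [0,0,0,0.109,0.28,0,50],
    [0,0,0,0.109,0.28,0,50],
    [0,0,0,0.109,0.28,0,50],
  ],
)

```text
time_s: 10.35
tcp_pos: [0.571, -0.0793, 0.1246]
eef_rot: [169.6, 79.9, -32.5]
contact_force: [1.0, -4.0, 0.3]
gripper_width: 0.0439
```

```bash
cat >> h.py <<'E'
from scipy.spatial.transform import Rotation as Ro
a_=np.radians(-21.3);U=np.array([np.cos(a_),np.sin(a_),0]);V=np.array([-U[1],U[0],0]);Z=np.array([0,0,1.])
def want(x,Ud,tilt):  # desired tool matrix: approach in (Ud,z) plane, jaw along -Vd
    Vd=np.array([-Ud[1],Ud[0],0]);ax=np.sin(tilt)*Ud-np.cos(tilt)*Z;return np.c_[ax,-Vd,np.cross(ax,-Vd)]
def show(target,Ud,tilt):
    s=r.get_state();M=Ro.from_euler("xyz",s["eef_rot"],degrees=True).as_matrix();W=want(0,Ud,tilt)
    print("tcp",(s["tcp_pos"]*1e3).round(1),"joints",s["joints"].round(1),"F",s["contact_force"].round(1),"w",s["gripper_width"].round(4))
    print("shift mm",(np.array(target)-s["tcp_pos"]*1e3).round(1),"turn",Ro.from_matrix(W@M.T).as_rotvec().round(3))
E
python3 - <<'E'
from h import *
show([583.8,-69.7,66],U,.3)
E
```

```text
Traceback (most recent call last):
  File "h.py", line 17, in show
    print("tcp",(s["tcp_pos"]*1e3).round(1),"joints",s["joints"].round(1),"F",s["contact_force"].round(1),"w",s["gripper_width"].round(4))
                                                                                                              ^^^^^^^^^^^^^^^^^^^^^^^^
AttributeError: 'float' object has no attribute 'round'
```

Commands are clipped to what the arm can reach, so the commanded pose is close to the measured one. I work from that.

```bash
sed -i 's/s\["gripper_width"\].round(4)/round(s["gripper_width"],4)/' h.py
python3 - <<'E'
from h import *
show([583.8,-69.7,66],U,.3)
E
```

```text
tcp [571.  -79.3 124.6] joints [ 17.    9.1 -30.3  10.9 -44.5  43.6] F [ 1.  -4.   0.3] w 0.0439
shift mm [ 12.8   9.6 -58.6] turn [-0.018 -0.13   0.018]
```

Request:
carry_out(
  moves=[
    [12.8,9.6,0,-0.018,-0.13,0.018,50],
    [12.8,9.6,-20,-0.018,-0.13,0.018,50],
    [12.8,9.6,-40,-0.018,-0.13,0.018,50],
    [12.8,9.6,-58.6,-0.018,-0.13,0.018,50],
    [12.8,9.6,-58.6,-0.018,-0.13,0.018,50],
  ],
)

```text
time_s: 10.85
tcp_pos: [0.5831, -0.0732, 0.0638]
eef_rot: [179.0, 72.7, -22.5]
contact_force: [-0.4, -0.7, 0.3]
gripper_width: 0.044
```

Run:
```python
from h import *
show([597.6,-75.1,18.3],U,.3)
```

```text
tcp [583.1 -73.2  63.8] joints [ 17.3  10.4 -46.8  30.4 -22.1  24. ] F [-0.4 -0.7  0.3] w 0.044
shift mm [ 14.5  -1.9 -45.5] turn [0.006 0.    0.004]
```

Request:
carry_out(
  moves=[
    [4,0,-12,0.006,0,0.004,50],
    [7,-0.5,-23,0.006,0,0.004,50],
    [7,-0.5,-23,0.006,0,0.004,50],
    [7,-0.5,-23,0.006,0,0.004,50],
  ],
)

```text
time_s: 11.25
tcp_pos: [0.5925, -0.0734, 0.0443]
eef_rot: [-179.4, 72.6, -20.8]
contact_force: [-0.8, -0.8, 0.2]
gripper_width: 0.0437
```

Run:
```python
from h import *
show([597.6,-75.1,18.3],U,.3)
s=r.get_state();M=Ro.from_euler("xyz",s["eef_rot"],degrees=True).as_matrix();tip=s["tcp_pos"]-.0305*M[:,0]
print("tip cradle frame",((tip-[.5637,-.0619,0])@np.c_[U,V,Z]*1e3).round(1))
o=[]
for n,(x,y) in(("side",(230,215)),("top",(215,165))):
    im=r.capture(n);a=cv2.resize(im[y:y+90,x:x+80],(400,450),interpolation=2);k=5
    for q in(-.022,.022):
        p=(pix(n,tip+M[:,1]*q)[0]-[x,y])*k;cv2.drawMarker(a,tuple(int(t) for t in p),(255,0,0),0,10,1)
    o.append(a)
cv2.imwrite("pics/pre2.png",np.hstack(o))
```

```text
tcp [592.5 -73.4  44.3] joints [ 15.4  12.6 -48.5  35.5 -17.8  20.3] F [-0.8 -0.8  0.2] w 0.0437
shift mm [  5.1  -1.7 -26. ] turn [-0.001  0.005  0.001]
tip cradle frame [21.9 -0.4 73.4]
```

View pics/pre2.png

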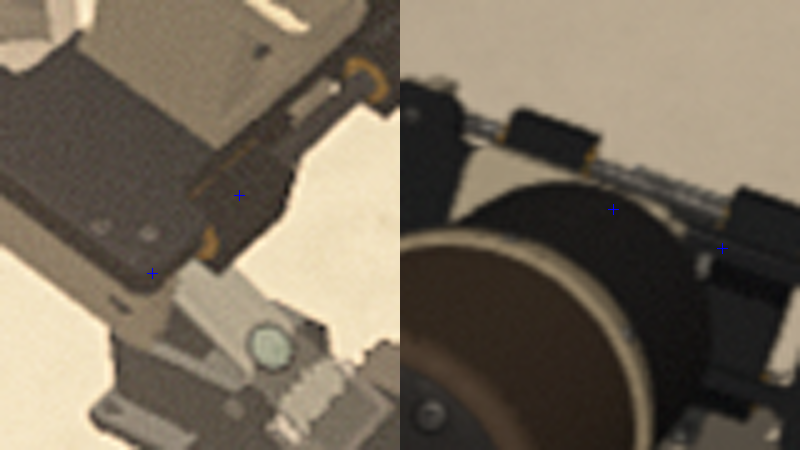

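The crop shows the slide's raised end at (185,270), just under the jaw, and the expected tips on either side of it; the fingers themselves are hidden by the body. I go down in two stages, watching the force.

Request:
carry_out(
  moves=[
    [1,-0.5,-5,0,0,0,50],
    [2,-0.7,-10,0,0,0,50],
    [3,-1,-15,0,0,0,50],
    [3,-1,-15,0,0,0,50],
  ],
)

```text
time_s: 11.75
tcp_pos: [0.5952, -0.0744, 0.0289]
eef_rot: [-179.4, 72.6, -20.8]
contact_force: [-0.0, -0.3, 0.3]
gripper_width: 0.0437
```

Run:
```python
from h import *
show([597.6,-75.1,18.3],U,.3)
```

```text
tcp [595.2 -74.4  28.9] joints [ 13.2  14.  -50.9  43.1 -14.2  14.5] F [-0.  -0.3  0.3] w 0.0437
shift mm [  2.4  -0.7 -10.6] turn [-0.001  0.005  0.   ]
```

Request:
carry_out(
  moves=[
    [1,-0.3,-4,0,0,0,50],
    [2,-0.5,-8,0,0,0,50],
    [2.4,-0.7,-10.5,0,0,0,50],
    [2.4,-0.7,-10.5,0,0,0,50],
  ],
)

```text
time_s: 12.15
tcp_pos: [0.5978, -0.0752, 0.0186]
eef_rot: [-179.4, 72.5, -20.8]
contact_force: [0.4, 0.1, 0.0]
gripper_width: 0.0441
```

Request:
carry_out(
  moves=[
    [0,0,0,0,0,0,30],
    [0,0,0,0,0,0,20],
    [0,0,0,0,0,0,20],
    [0,0,0,0,0,0,20],
    [0,0,0,0,0,0,20],
  ],
  squeeze=30,
)

```text
time_s: 12.65
tcp_pos: [0.598, -0.0747, 0.0185]
eef_rot: [-179.3, 72.5, -20.6]
contact_force: [0.6, 0.6, 1.7]
gripper_width: 0.0248
```

Run:
```python
from h import *
show([597.6,-75.1,18.3],U,.3)
print(r.get_state()["moment"])
```

```text
tcp [598.  -74.7  18.5] joints [ 10.5  14.9 -52.9  51.8 -11.4   8.2] F [0.6 0.6 1.7] w 0.0248
shift mm [-0.4 -0.4 -0.2] turn [-0.002  0.006  0.   ]
[ 0.27813997  0.66285651 -0.0254821 ]
```

Request:
carry_out(
  moves=[
    [0,0,0,0,0,0,0],
    [0,0,0,0,0,0,0],
  ],
  squeeze=40,
)

```text
time_s: 12.85
tcp_pos: [0.598, -0.0747, 0.0184]
eef_rot: [-179.3, 72.5, -20.6]
contact_force: [1.1, 0.8, 2.0]
gripper_width: 0.024
```

Request:
carry_out(
  moves=[
    [-1,0.4,2,0,0,0,0],
    [-2.5,1,4,0,0,0,0],
    [-4,1.6,7,0,0,0,0],
    [-5.5,2.2,10,0,0,0,0],
    [-7,2.7,13,0,0,0,0],
  ],
)

```text
time_s: 13.35
tcp_pos: [0.5899, -0.0722, 0.0308]
eef_rot: [-179.5, 72.6, -20.8]
contact_force: [0.5, -0.1, -0.2]
gripper_width: 0.0237
```

Run:
```python
from h import *
show([597.6,-75.1,18.3],U,.3)
print(r.get_state()["moment"])
```

```text
tcp [589.9 -72.2  30.8] joints [ 13.8  13.5 -51.2  42.3 -14.6  14.7] F [ 0.5 -0.1 -0.2] w 0.0237
shift mm [  7.7  -2.9 -12.5] turn [-0.001  0.004  0.   ]
[ 0.3726065   0.94847439 -0.04203182]
```

Request:
carry_out(
  moves=[
    [-3,1,15,0,0,0,0],
    [-4,2,30,0,0,0,0],
    [-4,2,45,0,0,0,0],
    [-4,2,60,0,0,0,0],
    [-4,2,60,0,0,0,0],
  ],
)

```text
time_s: 13.85
tcp_pos: [0.5876, -0.0693, 0.0929]
eef_rot: [-179.0, 72.4, -20.3]
contact_force: [-0.5, 0.8, -0.2]
gripper_width: 0.0238
```

```bash
cat >> h.py <<'E'
# slide in tool frame, from the grasp (cradle pose tipped .6, tool reported at grasp)
def slide_in_tool():
    C=np.array([.5637,-.0619,0]);c,s=np.cos(.6),np.sin(.6)
    ux=c*U+s*Z;n=-s*U+c*Z;o=C-.006*U+.033*Z+.006*ux+.002*n   # middle of underside
    Tg=np.array([.598,-.0747,.0184]);Mg=Ro.from_euler("xyz",[-179.3,72.5,-20.6],degrees=True).as_matrix()
    return Mg.T@np.c_[ux,V,n],Mg.T@(o-Tg)
def slide_now():
    s=r.get_state();M=Ro.from_euler("xyz",s["eef_rot"],degrees=True).as_matrix();Rs,os=slide_in_tool();return M@Rs,M@os+s["tcp_pos"]
E
python3 - <<'E'
from h import *
show([597.6,-75.1,18.3],U,.3)
R,o=slide_now();print(o,R[:,0])
im=r.capture("side");cv2.imwrite("pics/lift.png",im);old=cv2.imread("pics/pre_side.png")
print("cradle window px colour old",old[284,284], "now",im[284,284])
p=pix("side",[o+R@np.array([x,y,.003]) for x,y in((0,0),(-20,0),(-34,0),(-20,9),(-42,0),(-20,-22))] if 0 else [o+R@np.array([x*1e-3,y*1e-3,.003]) for x,y in((0,0),(-20,0),(-34,0),(-20,9),(-42,0),(-20,-22))])
for q in p:print(q.round(1),im[int(q[1]),int(q[0])])
hsv=cv2.cvtColor(im,cv2.COLOR_BGR2HSV);print("win hsv",cv2.cvtColor(old,cv2.COLOR_BGR2HSV)[284,284])
m=cv2.inRange(hsv,(40,12,110),(90,90,220));n,l,st,ce=cv2.connectedComponentsWithStats(m)
for i in range(1,n):
    if st[i,4]>25 and 200<ce[i][1]<320 and 180<ce[i][0]<420:print("blob",st[i],ce[i].round(1))
E
```

```text
tcp [587.6 -69.3  92.9] joints [ 18.4   8.4 -43.   24.6 -26.9  29.4] F [-0.5  0.8 -0.2] w 0.0238
shift mm [ 10.   -5.8 -74.6] turn [-0.003  0.008 -0.   ]
[ 0.55128573 -0.05575018  0.11250611] [ 0.76806355 -0.30075914  0.56535151]
cradle window px colour old [129 149 149] now [163 188 207]
[286.4 250.8] [141 164 164]
[295.7 260.5] [ 89 106 117]
[302.3 267.3] [ 93 111 120]
[292.2 263.9] [ 91 103 116]
[306.  271.2] [189 225 242]
[304.2 252.4] [189 223 238]
win hsv [ 30  34 149]
```

The window's colour is found at its predicted pixel (286,251), with slide and background where the model says, so the slide is held in the expected pose. Now I plan the placing and check the clearance to the bottle and tube.

```bash
cat >> h.py <<'E'
b_=np.radians(-2.0);UB=np.array([np.cos(b_),np.sin(b_),0]);VB=np.array([-UB[1],UB[0],0]);SEAT=np.array([.5169,-.268,.030])
def plan(dx,dz,dy=0):
    Rs,os=slide_in_tool();M=np.c_[UB,VB,Z]@Rs.T;T=SEAT+UB*dx*1e-3+VB*dy*1e-3+Z*dz*1e-3-M@os
    s=r.get_state();Mn=Ro.from_euler("xyz",s["eef_rot"],degrees=True).as_matrix()
    print("now",(s["tcp_pos"]*1e3).round(1),"goal",(T*1e3).round(1),"shift",((T-s["tcp_pos"])*1e3).round(1),"turn",Ro.from_matrix(M@Mn.T).as_rotvec().round(3),"approach",M[:,0].round(2),"J",s["joints"].round(1),"F",s["contact_force"].round(1),"w",round(s["gripper_width"],4))
    return T,M
E
python3 - <<'E'
from h import *
T,M=plan(2,50);T,M=plan(2,1)
print("bottle",onz("top",339,148,.094)*1e3,"tube",onz("top",402,143,.11)*1e3)
tip=T-.0305*M[:,0];print("tip",tip*1e3)
for h in(66,150):
  for q in(-1,1):print("body",h,((tip-M[:,0]*h*1e-3+q*.039*M[:,2])*1e3).round())
E
```

```text
now [587.  -69.6  91.7] goal [ 539.8 -268.3   41.9] shift [ -47.1 -198.6  -49.8] turn [0.121 0.59  0.328] approach [-0.29  0.01 -0.96] J [ 18.4   8.4 -43.1  24.7 -26.8  29.3] F [ 0.6  0.1 -1.6] w 0.0239
now [587.  -69.6  91.7] goal [ 539.8 -268.3   -7.1] shift [ -47.1 -198.6  -98.8] turn [0.121 0.59  0.328] approach [-0.29  0.01 -0.96] J [ 18.4   8.4 -43.1  24.7 -26.8  29.3] F [ 0.6  0.1 -1.6] w 0.0239
bottle [ 696.71289554 -206.51463423   94.        ] tube [ 699.38469709 -323.03883657  110.        ]
tip [ 548.6718534  -268.68741951   22.07850239]
body 66 [ 605. -271.   74.]
body 66 [ 531. -268.   97.]
body 150 [ 629. -272.  154.]
body 150 [ 555. -269.  177.]
```

Request:
carry_out(
  moves=[
    [-9,-40,10,0.024,0.118,0.066,0],
    [-19,-80,10,0.048,0.236,0.131,0],
    [-28,-120,0,0.073,0.354,0.197,0],
    [-38,-160,-15,0.097,0.472,0.262,0],
    [-47,-198,-25,0.121,0.59,0.328,0],
  ],
)

```text
time_s: 14.4
tcp_pos: [0.5419, -0.26, 0.0689]
eef_rot: [5.3, 79.7, 179.5]
contact_force: [1.6, 0.7, -0.3]
gripper_width: 0.0238
```

Request:
carry_out(
  moves=[
    [0,0,0,0,0,0,0],
    [0,0,0,0,0,0,0],
  ],
)

```text
time_s: 14.6
tcp_pos: [0.54, -0.2604, 0.0643]
eef_rot: [6.1, 79.4, 179.9]
contact_force: [-0.7, 0.5, 0.8]
gripper_width: 0.024
```

Run:
```python
from h import *
plan(2,20)
R,o=slide_now();print("slide model",(o*1e3).round(1),R[:,0].round(3),R[:,2].round(3))
for n in("side","top"):
    im=r.capture(n);cv2.imwrite(f"pics/bed_{n}.png",im)
    for x,y in((0,0),(-20,0),(-34,0),(-20,10),(-43,0),(-20,-20),(-20,-10)):
        q=pix(n,o+R@np.array([x*1e-3,y*1e-3,.003]))[0];print(n,x,y,q.round(1),im[int(q[1]+.5),int(q[0]+.5)])
```

```text
now [ 540.  -260.4   64.3] goal [ 539.8 -268.3   11.9] shift [ -0.2  -7.9 -52.4] turn [0.031 0.108 0.069] approach [-0.29  0.01 -0.96] J [ -6.3  26.2 -10.5   1.3 -63.9  89.4] F [-0.7  0.5  0.8] w 0.024
slide model [ 515.2 -257.5   99.8] [ 0.989 -0.102  0.11 ] [-0.107  0.034  0.994]
side 0 0 [335.1 186.4] [136 158 153]
side -20 0 [345.7 189.2] [73 83 94]
side -34 0 [353.2 191.2] [78 88 97]
side -20 10 [344.1 192.3] [79 93 99]
side -43 0 [358.  192.5] [154 189 210]
side -20 -20 [348.7 183.1] [124  62 124]
side -20 -10 [347.2 186.2] [ 87  79 100]
top 0 0 [369.9 243.2] [155 172 164]
top -20 0 [369.1 254.1] [ 89  98 100]
top -34 0 [368.5 261.6] [88 97 99]
top -20 10 [363.7 253.6] [ 92 100 103]
top -43 0 [368.1 266.5] [41 42 44]
top -20 -20 [379.9 254.9] [58 63 68]
top -20 -10 [374.5 254.5] [ 89  98 101]
```

Request:
carry_out(
  moves=[
    [0,-4,-10,0.016,0.054,0.035,0],
    [0,-8,-20,0.031,0.108,0.069,0],
    [0,-8,-30,0.031,0.108,0.069,0],
    [0,-8,-30,0.031,0.108,0.069,0],
    [0,-8,-30,0.031,0.108,0.069,0],
  ],
)

```text
time_s: 15.2
tcp_pos: [0.542, -0.2659, 0.0398]
eef_rot: [-0.8, 73.7, 177.4]
contact_force: [0.9, 0.1, -0.3]
gripper_width: 0.0242
```

```bash
cat > w.py <<'E'
from h import *
def win(n,P,im):   # window centroid near predicted pixel: greenish & brighter than the slide
    q=pix(n,P)[0];x,y=(q+.5).astype(int);w=im[y-9:y+10,x-9:x+10].astype(int)
    m=((w[...,1]-w[...,2]>1)&(w[...,1]>120)).astype(np.uint8)
    k,l,st,ce=cv2.connectedComponentsWithStats(m);i=1+np.argmax(st[1:,4]);return q,ce[i]+[x-9,y-9],st[i,4]
R,o=slide_now();P=o+R[:,2]*.003;print("model window",(P*1e3).round(1))
ims={n:r.capture(n) for n in("side","top")}
px={}
for n in ims:
    q,c,a=win(n,P,ims[n]);px[n]=c;print(n,q.round(1),c.round(1),a);cv2.imwrite(f"pics/w_{n}.png",ims[n])
o1,d1=ray("top",*px["top"]);o2,d2=ray("side",*px["side"]);st=np.linalg.lstsq(np.c_[d1,-d2],o2-o1,rcond=None)[0]
a,b=o1+d1*st[0],o2+d2*st[1];m=(a+b)/2;print("measured window",(m*1e3).round(1),"gap",(np.linalg.norm(a-b)*1e3).round(1))
d=m-SEAT;print("in bed frame",(np.array([d@UB,d@VB,d[2]])*1e3).round(1))
# slide direction from dark slide mask in top view near window
im=ims["top"];x,y=px["top"].astype(int);g=im[y-6:y+30,x-16:x+17].astype(int)
mk=((g[...,2]<112)&(g[...,2]>78)).astype(np.uint8);k,l,st,ce=cv2.connectedComponentsWithStats(mk);i=1+np.argmax(st[1:,4])
rows=[(yy+y-6,np.where(l[yy]==i)[0].min()+x-16,np.where(l[yy]==i)[0].max()+x-16) for yy in range(36) if (l[yy]==i).sum()>4]
print([tuple(int(v) for v in t) for t in rows])
E
python3 - <<'E'
exec(open("w.py").read())
plan(2,5)
E
```

```text
model window [ 520.7 -265.8   80.8]
side [332.7 193.6] [336.9 186. ] 15
top [373.1 240.9] [373.7 242.1] 45
measured window [ 515.  -265.1   98.7] gap 4.1
in bed frame [-2.   2.8 68.7]
[(236, 367, 380), (237, 367, 380), (238, 367, 380), (239, 367, 381), (240, 367, 383), (241, 367, 383), (242, 367, 383), (243, 367, 383), (244, 367, 383), (245, 367, 383), (246, 367, 383)]
now [ 542.4 -266.3   40.2] goal [ 539.8 -268.3   -3.1] shift [ -2.5  -2.  -43.3] turn [-0.     0.01  -0.004] approach [-0.29  0.01 -0.96] J [ -6.8  31.5  -6.1   1.3 -68.6  94.4] F [ 0.8 -0.6 -0. ] w 0.0238
```

Request:
carry_out(
  moves=[
    [-0.5,-2,-10,0,0.01,-0.004,0],
    [-0.5,-2,-20,0,0.01,-0.004,0],
    [-0.5,-2,-28,0,0.01,-0.004,0],
    [-0.5,-2,-33,0,0.01,-0.004,0],
    [-0.5,-2,-33,0,0.01,-0.004,0],
  ],
)

```text
time_s: 15.8
tcp_pos: [0.5407, -0.2686, 0.0044]
eef_rot: [-0.9, 72.8, 177.0]
contact_force: [-0.4, 0.2, -0.8]
gripper_width: 0.0239
```

Run:
```python
exec(open("w.py").read())
plan(3,5)
print([ims["side"][y,x].tolist() for y,x in ((int(px["side"][1]),int(px["side"][0])),)])
k=5
a=cv2.resize(ims["top"][215:295,325:405],(400,400),interpolation=2);b=cv2.resize(ims["side"][170:250,295:375],(400,400),interpolation=2)
cv2.imwrite("pics/near.png",np.hstack([b,a]))
```

```text
model window [ 519.9 -268.5   45.6]
side [333.2 208.3] [334.4 208.3] 13
top [372.5 242.7] [373.1 243.8] 42
measured window [ 517.8 -269.6   45.1] gap 0.2
in bed frame [ 1.  -1.6 15.1]
[(263, 360, 381), (264, 360, 382), (265, 360, 382), (266, 360, 382), (267, 360, 381), (268, 361, 380)]
now [ 541.5 -268.9    5.5] goal [ 540.8 -268.3   -3.1] shift [-0.6  0.6 -8.6] turn [-0.001 -0.003  0.   ] approach [-0.29  0.01 -0.96] J [ -7.   34.1  -7.    1.3 -65.9  94.2] F [-0.3  1.2 -0.7] w 0.024
[[134, 159, 158]]
```

View pics/near.png

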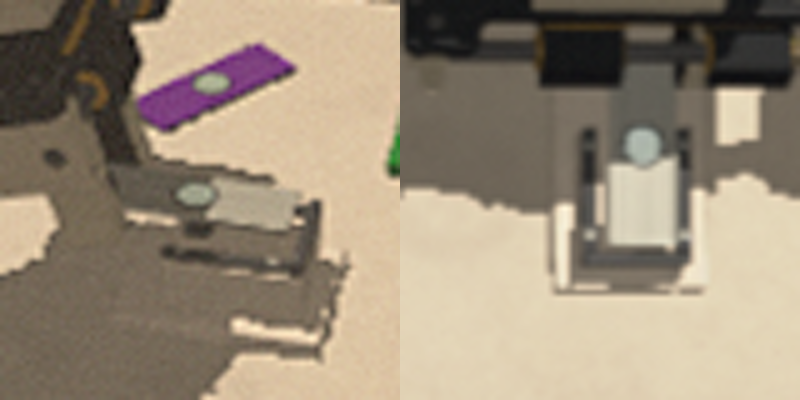

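The slide is held level about 12 mm above the bed: window at (195,195) in the side crop and (642,146) in the top crop, measured at bed frame (1.0, -1.6, 15.1) mm with a 0.2 mm ray gap. In the top view it sits ~1.7 mm towards the right rail, which agrees, so I shift it +1.6 mm in y while lowering.

Request:
carry_out(
  moves=[
    [0,1.6,-3,0,0,0,0],
    [0,1.6,-6,0,0,0,0],
    [0,1.6,-8,0,0,0,0],
    [0,1.6,-9,0,0,0,0],
    [0,1.6,-9,0,0,0,0],
  ],
)

```text
time_s: 16.4
tcp_pos: [0.5414, -0.2671, -0.0035]
eef_rot: [-0.8, 72.9, 177.1]
contact_force: [0.0, -1.2, -0.2]
gripper_width: 0.0238
```

Request:
carry_out(
  moves=[
    [0,0,-1,0,0,0,0],
    [0,0,-2,0,0,0,0],
    [0,0,-2,0,0,0,0],
  ],
)

```text
time_s: 16.7
tcp_pos: [0.5414, -0.2671, -0.0054]
eef_rot: [-0.8, 73.0, 177.1]
contact_force: [-0.9, -0.4, -0.0]
gripper_width: 0.0239
```

Run:
```python
exec(open("w.py").read())
plan(1,0)
print(r.get_state()["moment"])
```

```text
model window [ 520.6 -267.    35.7]
side [332.7 212.9] [333.2 212.9] 12
top [371.2 242.7] [371.7 244. ] 42
measured window [ 519.  -267.8   35.3] gap 1.8
in bed frame [2.1 0.3 5.3]
[(238, 366, 379), (239, 366, 379), (240, 361, 383), (241, 360, 383), (242, 360, 383), (243, 360, 383), (244, 360, 383), (245, 360, 383), (246, 360, 383), (247, 360, 382), (248, 360, 383), (249, 360, 383), (251, 360, 382), (252, 360, 381), (253, 360, 381), (254, 360, 381), (255, 360, 382), (256, 361, 381), (257, 360, 382), (258, 361, 382), (259, 361, 381), (263, 360, 381), (264, 360, 382), (265, 360, 382), (266, 360, 382), (267, 360, 381), (268, 361, 380)]
now [ 541.5 -267.1   -5.3] goal [ 538.8 -268.2   -8.1] shift [-2.7 -1.1 -2.8] turn [-0.001 -0.003  0.   ] approach [-0.29  0.01 -0.96] J [ -6.9  34.7  -7.5   1.3 -64.8  94.1] F [ 0.2  0.2 -0.4] w 0.024
[-0.10214162 -1.04704162 -0.01234282]
```

Request:
carry_out(
  moves=[
    [-0.5,0,-0.7,0,0,0,0],
    [-1,0,-1.4,0,0,0,0],
    [-1,0,-2,0,0,0,0],
    [-1,0,-2,0,0,0,0],
  ],
)

```text
time_s: 17.2
tcp_pos: [0.5404, -0.2671, -0.0074]
eef_rot: [-0.8, 73.0, 177.1]
contact_force: [-0.1, 0.2, -0.9]
gripper_width: 0.0242
```

Request:
carry_out(
  moves=[
    [0,0,-0.5,0,0,0,0],
    [0,0,-0.5,0,0,0,0],
    [0,0,-0.5,0,0,0,0],
  ],
)

```text
time_s: 17.5
tcp_pos: [0.5405, -0.2671, -0.0078]
eef_rot: [-0.8, 73.0, 177.1]
contact_force: [0.1, -0.0, -1.3]
gripper_width: 0.0237
```

Request:
carry_out(
  moves=[
    [0,0,-0.5,0,0,0,0],
    [0,0,-0.5,0,0,0,0],
    [0,0,-0.5,0,0,0,0],
  ],
)

```text
time_s: 17.8
tcp_pos: [0.5405, -0.2671, -0.0083]
eef_rot: [-0.8, 73.0, 177.1]
contact_force: [0.0, -0.1, -0.7]
gripper_width: 0.0238
```

Request:
carry_out(
  moves=[
    [0,0,-0.5,0,0,0,0],
    [0,0,-0.5,0,0,0,0],
    [0,0,-0.5,0,0,0,0],
  ],
)

```text
time_s: 18.1
tcp_pos: [0.5406, -0.2671, -0.0088]
eef_rot: [-0.8, 73.0, 177.1]
contact_force: [0.5, 0.1, 0.3]
gripper_width: 0.0243
```

Run:
```python
exec(open("w.py").read())
plan(0,0)
```

```text
model window [ 519.8 -267.    32.4]
side [333.1 214.4] [334.  214.3] 9
top [371.  243.3] [371.6 244.3] 41
measured window [ 518. -268.   32.] gap 0.5
in bed frame [ 1.1 -0.   2. ]
[(238, 365, 378), (239, 365, 378), (240, 361, 383), (241, 360, 383), (242, 360, 383), (243, 360, 383), (244, 360, 383), (245, 360, 383), (246, 360, 383), (247, 360, 382), (248, 360, 383), (249, 360, 383), (250, 360, 383), (251, 360, 382), (252, 360, 382), (253, 360, 381), (254, 360, 381), (255, 360, 382), (256, 361, 382), (257, 361, 382), (258, 361, 382), (259, 361, 381), (260, 361, 381), (263, 360, 381), (264, 360, 382), (265, 360, 382), (266, 360, 382), (267, 360, 381), (268, 361, 380)]
now [ 540.5 -267.2   -8.8] goal [ 537.8 -268.2   -8.1] shift [-2.7 -1.   0.7] turn [-0.001 -0.003  0.   ] approach [-0.29  0.01 -0.96] J [ -6.9  34.9  -7.8   1.3 -64.3  94.1] F [-0.6  0.6  0.1] w 0.0238
```

Request:
carry_out(
  moves=[
    [0,0,-0.5,0,0,0,0],
    [0,0,-0.5,0,0,0,0],
    [0,0,-0.5,0,0,0,0],
  ],
)

```text
time_s: 18.5
tcp_pos: [0.5406, -0.2672, -0.0093]
eef_rot: [-0.8, 73.0, 177.1]
contact_force: [-0.0, -0.4, 1.6]
gripper_width: 0.0237
```

Request:
carry_out(
  moves=[
    [0,0,-0.5,0,0,0,0],
    [0,0,-0.5,0,0,0,0],
    [0,0,-0.5,0,0,0,0],
  ],
)

```text
time_s: 18.8
tcp_pos: [0.5406, -0.2672, -0.0097]
eef_rot: [-0.8, 73.0, 177.1]
contact_force: [-0.5, -1.0, 2.2]
gripper_width: 0.0238
```

Touched down (2 N). Now I nudge towards the stop.

Request:
carry_out(
  moves=[
    [-0.5,0,0.3,0,0,0,0],
    [-1,0,0.3,0,0,0,0],
    [-1,0,0.3,0,0,0,0],
  ],
)

```text
time_s: 19.1
tcp_pos: [0.5396, -0.2672, -0.0095]
eef_rot: [-0.8, 73.0, 177.1]
contact_force: [1.8, 0.1, 1.3]
gripper_width: 0.0235
```

Request:
carry_out(
  moves=[
    [-0.5,0,0,0,0,0,0],
    [-0.5,0,0,0,0,0,0],
  ],
)

```text
time_s: 19.3
tcp_pos: [0.539, -0.2672, -0.0095]
eef_rot: [-0.8, 73.0, 177.1]
contact_force: [1.2, -0.8, 1.6]
gripper_width: 0.0238
```

Request:
carry_out(
  moves=[
    [-0.5,0,0,0,0,0,0],
    [-0.5,0,0,0,0,0,0],
  ],
)

```text
time_s: 19.5
tcp_pos: [0.5385, -0.2672, -0.0095]
eef_rot: [-0.8, 73.0, 177.1]
contact_force: [1.0, 0.3, 2.9]
gripper_width: 0.0237
```

Request:
carry_out(
  moves=[
    [-0.5,0,0,0,0,0,0],
    [-0.5,0,0,0,0,0,0],
  ],
)

```text
time_s: 19.7
tcp_pos: [0.5382, -0.2671, -0.0095]
eef_rot: [-0.8, 73.0, 177.1]
contact_force: [0.8, 0.4, 1.0]
gripper_width: 0.024
```

Run:
```python
exec(open("w.py").read())
plan(0,0)
```

```text
model window [ 517.4 -267.    31.6]
side [334.4 214.8] [336.3 213.9] 7
top [371.  244.5] [371.6 245.8] 42
measured window [ 514.3 -268.    33.7] gap 0.9
in bed frame [-2.6 -0.1  3.7]
[(239, 365, 378), (240, 361, 383), (241, 360, 383), (242, 360, 383), (243, 360, 383), (244, 360, 383), (245, 360, 383), (246, 360, 383), (247, 360, 383), (248, 360, 383), (249, 360, 383), (250, 360, 383), (252, 360, 382), (253, 360, 381), (254, 360, 381), (255, 360, 382), (256, 361, 382), (257, 361, 382), (258, 361, 382), (259, 361, 381), (263, 360, 381), (264, 360, 382), (265, 360, 382), (266, 360, 382), (267, 360, 381), (268, 361, 380)]
now [ 538.2 -267.1   -9.5] goal [ 537.8 -268.2   -8.1] shift [-0.4 -1.1  1.4] turn [-0.001 -0.002  0.   ] approach [-0.29  0.01 -0.96] J [ -6.9  34.8  -8.1   1.3 -64.1  94.1] F [ 0.5 -0.1  0.9] w 0.0242
```

In the top view the window (371.6, 245.8) is 0.5 px short of the bed's seat mark (371.55, 245.3). That is about 1 mm, so the end is up at the stop, and it is centred in y. Releasing.

Request:
carry_out(
  moves=[
    [0,0,0.3,0,0,0,30],
    [0,0,0.3,0,0,0,40],
    [0,0,0.3,0,0,0,50],
    [0,0,0.3,0,0,0,50],
    [0,0,0.3,0,0,0,50],
  ],
)

```text
time_s: 20.3
tcp_pos: [0.5377, -0.2671, -0.0094]
eef_rot: [-0.9, 72.9, 177.1]
contact_force: [-0.2, -0.4, -0.2]
gripper_width: 0.0433
```

Request:
carry_out(
  moves=[
    [3,0,10,0,0,0,50],
    [6,0,20,0,0,0,50],
    [14,0,45,0,0,0,50],
    [20,0,80,0,0,0,50],
    [20,0,120,0,0,0,50],
  ],
)

```text
time_s: 20.8
tcp_pos: [0.5584, -0.2671, 0.1122]
eef_rot: [-0.8, 72.9, 177.1]
contact_force: [0.3, -0.0, -0.3]
gripper_width: 0.0441
```

Request:
carry_out(
  moves=[
    [0,20,20,0,0,0,50],
    [-30,55,30,0,0,0,50],
    [-50,100,30,0,0,0,50],
    [-60,145,30,0,0,0,50],
    [-60,145,30,0,0,0,50],
  ],
)

```text
time_s: 21.3
tcp_pos: [0.4977, -0.1182, 0.1428]
eef_rot: [-1.1, 73.1, 177.1]
contact_force: [1.0, -0.2, -0.1]
gripper_width: 0.0439
```

Run:
```python
from h import *
im=r.capture("top");s=r.capture("side");cv2.imwrite("pics/end_top.png",im);cv2.imwrite("pics/end_side.png",s)
st=r.get_state();print(st["tcp_pos"],st["contact_force"],st["gripper_width"],st["time_s"])
a=cv2.resize(im[220:280,335:415],(400,300),interpolation=2);b=cv2.resize(s[180:240,300:380],(400,300),interpolation=2)
c=cv2.resize(im[:,130:480],(400,549))[:300];d=cv2.resize(s,(400,300))
cv2.imwrite("pics/end.png",np.vstack([np.hstack([a,b]),np.hstack([c,d])]))
# slide-sized cool/grey region: window centroid and mask
for n,I,z,(u,v) in(("top",im,.033,(371,245)),("side",s,.033,(335,214))):
    w=I[v-9:v+10,u-9:u+10].astype(int);m=((w[...,1]-w[...,2]>1)&(w[...,1]>110)).astype(np.uint8)
    k,l,t,ce=cv2.connectedComponentsWithStats(m)
    if k>1:
        i=1+np.argmax(t[1:,4]);c_=ce[i]+[u-9,v-9];P=onz(n,*c_,z);d=P-SEAT;print(n,c_.round(1),t[i,4],"bed frame",(np.array([d@UB,d@VB])*1e3).round(1))
```

```text
[ 0.49870827 -0.12125676  0.14234398] [ 0.21449971 -0.20762877  0.09286024] 0.043681158000235115 21.4
top [371.6 245.7] 40 bed frame [-2.  -0.1]
side [333.5 213.5] 2 bed frame [ 2.6 -1. ]
```

The viewer's limit is reached, so the last check is numeric: slide outline, flatness and bystanders.

Run:
```python
from h import *
t0,s0,t,s=[cv2.imread(f"pics/{n}.png") for n in("top0","side0","end_top","end_side")]
for n,A in(("top",t),("side",s)):
    for x,y in((34,0),(34,9),(20,0),(20,-9),(0,0),(-20,0),(-20,9),(-20,-9),(-34,0),(42,0),(20,18),(20,-18)):
        P=SEAT+UB*(x-.5)*1e-3+VB*y*1e-3+Z*.003;q=(pix(n,P)[0]+.5).astype(int);print(n,x,y,A[q[1],q[0]],end="; ")
    print()
print("side win neighbourhood row 213/214",s[213,326:342].tolist())
print("col 371",t[228:276,371].mean(1).round().astype(int).tolist());print("before ",t0[228:276,371].mean(1).round().astype(int).tolist())
print("row 240",t[236,355:390].mean(1).round().astype(int).tolist());print("row 255",t[255,355:390].mean(1).round().astype(int).tolist())
for n,A,B,rs in(("top",t0,t,{"bottle":(325,135,352,175),"tube":(385,132,412,172),"lid":(300,302,350,352),"purple":(420,218,458,250),"vial":(206,194,222,212)}),("side",s0,s,{"bottle":(218,190,248,245),"tube":(238,150,262,210),"lid":(384,248,442,292),"purple":(318,178,356,196),"vial":(220,316,242,352)})):
    for k,(a,b,c,d) in rs.items():print(n,k,"diff",cv2.absdiff(A[b:d,a:c],B[b:d,a:c]).mean().round(1),end="; ")
```

```text
top 34 0 [182 205 212]; top 34 9 [179 201 207]; top 20 0 [180 202 210]; top 20 -9 [178 201 207]; top 0 0 [175 184 177]; top -20 0 [173 195 202]; top -20 9 [176 196 204]; top -20 -9 [175 196 204]; top -34 0 [171 193 200]; top 42 0 [172 200 218]; top 20 18 [156 181 197]; top 20 -18 [184 212 227]; 
side 34 0 [145 168 183]; side 34 9 [130 155 163]; side 20 0 [136 159 174]; side 20 -9 [130 157 165]; side 0 0 [147 168 171]; side -20 0 [136 161 171]; side -20 9 [143 164 178]; side -20 -9 [143 168 178]; side -34 0 [139 162 173]; side 42 0 [106 130 147]; side 20 18 [123 146 166]; side 20 -18 [159 193 218]; 
side win neighbourhood row 213/214 [[139, 163, 176], [135, 157, 173], [138, 159, 174], [139, 160, 177], [126, 148, 161], [106, 120, 129], [119, 136, 138], [141, 161, 159], [149, 171, 172], [142, 165, 164], [145, 168, 167], [134, 156, 158], [103, 118, 122], [119, 135, 147], [141, 166, 178], [137, 163, 174]]
col 371 [200, 200, 199, 199, 198, 199, 198, 199, 197, 197, 197, 198, 197, 179, 128, 175, 181, 180, 178, 180, 174, 153, 165, 193, 194, 192, 192, 192, 192, 191, 191, 191, 190, 190, 190, 19
[... 165 characters left out ...]
1, 153, 154, 151, 151, 151, 150, 152, 152, 150, 150, 149, 150, 151, 152, 153, 145, 103, 58, 50, 58, 72, 72, 71, 67, 85, 136, 137]
row 240 [93, 172, 215, 214, 213, 215, 214, 180, 106, 96, 162, 206, 194, 191, 194, 197, 197, 196, 196, 197, 195, 194, 202, 209, 209, 209, 209, 209, 208, 208, 191, 179, 195, 196, 196]
row 255 [171, 195, 215, 216, 178, 91, 71, 77, 84, 143, 197, 204, 192, 191, 195, 194, 192, 190, 190, 193, 193, 192, 191, 179, 145, 101, 78, 96, 166, 210, 200, 189, 192, 193, 191]
top bottle diff 40.3; top tube diff 43.3; top lid diff 53.3; top purple diff 48.4; top vial diff 42.6; side bottle diff 10.1; side tube diff 17.9; side lid diff 14.3; side purple diff 37.6; side vial diff 12.5;
```

Run:
```python
from h import *
t0,s0,t,s=[cv2.imread(f"pics/{n}.png") for n in("top0","side0","end_top","end_side")]
for n,A,B,rs in(("top",t0,t,{"bottle":(325,135,352,175),"tube":(385,132,412,172),"lid":(300,302,350,352),"purple":(420,218,458,250),"vial":(206,194,222,212)}),("side",s0,s,{"bottle":(218,190,248,245),"tube":(238,150,262,210),"lid":(384,248,442,292),"purple":(318,178,356,196),"vial":(220,316,242,352)})):
    for k,(a,b,c,d) in rs.items():
        m=cv2.matchTemplate(B[b-8:d+8,a-8:c+8],A[b:d,a:c],cv2.TM_CCOEFF_NORMED);_,v,_,l=cv2.minMaxLoc(m);print(n,k,round(v,2),(l[0]-8,l[1]-8),end="; ")
print()
w=s[205:222,322:346].astype(int);m=((w[...,1]-w[...,2]>-4)&(w[...,1]>110)).astype(np.uint8);k,l,st,ce=cv2.connectedComponentsWithStats(m);i=1+np.argmax(st[1:,4]);c=ce[i]+[322,205]
print("side window",c,st[i],"predicted at z 33:",pix("side",SEAT+Z*.003-UB*.0005),"at z 38",pix("side",SEAT+Z*.008-UB*.0005))
r.close_job()
```

```text
top bottle 0.72 (1, 0); top tube 1.0 (0, 0); top lid 0.99 (0, 0); top purple 1.0 (0, 0); top vial 0.99 (0, 0); side bottle 1.0 (0, 0); side tube 0.65 (0, 0); side lid 0.98 (0, 0); side purple 0.42 (0, 0); side vial 0.99 (0, 0); 
side window [334.64 214.2 ] [ 9  7  8  5 25] predicted at z 33: [[334.96082546 214.01983009]] at z 38 [[334.98674335 211.90220262]]
the job is handed in; nothing more can be done
```

The slide now lies flat in the white measuring bed, centred between the rails with its end up to the stop. The job was handed in at about 21 s of the 54 s allowed.

I pressed the slide's protruding end down until the force jumped to 8.6 N at the rocker's stop. I then took the slide by the raised end, set it on the bed, nudged it to the stop, let go and moved the arm clear.

**Last checks**
- **Side view:** the slide's window is within 0.4 px of where it should be if the slide is lying flat.
- **Top view:** the window is about 0.5 px (1 mm) towards the stop from the bed's seat mark, and centred across the bed. No gap to the stop can be seen.
- **Bystanders:** every one gave a zero shift in at least one view. Some matches were weak: the bottle from the top (0.72, 1 px shift), the tube from the side (0.65) and the purple slide from the side (0.42). I put these down to the arm or lighting. Each of these three matched at 1.0 in its other view.

**What disagreed or failed**
- **Tool length:** the real fingertips sat about 30 mm short of the reported tool point. I found this by image and contact and corrected for it.
- **Grasp tilt:** a 0.6 rad tilt hit a limit on joint 3, so I gripped at 0.3 rad instead.
- **Stop position:** window position along the bed came out at -2.0 mm from the top view and +2.6 mm from the side. The side value rested on only 2 pixels, and a later, larger side measurement agreed with the seat.
- **Stop contact:** the force never showed a clear contact with the stop.
- **Final picture:** the viewer's limit was reached, so I checked the end state by numbers only.

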